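# Lock the label-roll axle with its hairpin clip

### The job

Make the label roll on the counter safe: push its axle gently fully home by the knob, so that the cross hole comes out beyond the far ear, then take the hairpin clip from its stand and press it from above down through the hole, feeling for the hole, until its collar sits on the axle and its sprung prong has snapped round the shank; let go of it there. Do it all gently, without forcing anything, and do not disturb the other things on the counter.

Things in the scene. Friction and masses are not known exactly. Their poses are not given: they have to be found in the camera images.
- holder: Steel holder screwed to the worktop, label roll (64 mm across, 40 mm wide, top 92 mm up) between two upright ears; base 74 x 78 x 4 mm. Origin: centre of its underside; y along the axle (axis 60 mm up) towards the knob, x across it, z up; yaw up to 0.35 rad. Ears: outer faces at y = +28 and -28 mm, 80 mm high. Bends if the contact forces on it and its axle exceed 35 N in all.
- axle (a joint): How far the axle is pushed in, along the holder's -y: 0 drawn out, 0.030 m fully home (hard stop, the knob meets the ear). It starts between 0 and 0.010, slides with about 3 N of friction and stays where it is left.
- knob (a point): Centre of the knob's outer end face, on the axle's axis 60 mm up. The knob is a disc 34 mm across and 12 mm thick; pushing this face along the holder's -y drives the axle home.
- hole (a point): Point on the axle's axis at the middle of the cross hole; axes as the holder's; slides with the axle but does not turn with the shank. Shank 24 mm across: its top is 12 mm above this point. The hole goes right through, 8.4 mm wide across the shank (holder x), 9.6 mm along it. Axle home: holder y = -44 mm, 16 mm clear of the ear; before, hidden in ear or roll.
- mouth (a point): Where the hole's upper mouth would be if the hole stood upright: 12 mm above hole. But the shank turns in the ears (drag 0.06 N m), which is NOT measured: at the start the hole leans 0.38 to 0.72 rad to one side, its mouth 4.5 to 8 mm to that side (holder x) of this point. Find it by touch or sight; a leg tip in the mouth, moved sideways, levers the shank upright.
- clip: Hairpin clip of 6 mm steel wire with a black grip tab on top, 97 mm tall, about 50 g, upright in its stand. Straight leg (6 mm thick, flat end) down its z axis, sprung prong beside it on the +x side (out to 19 mm). Origin: on the leg's axis, at the point that lies on the shank's axis when seated; z towards the tab. Fits with the prong on either side; its y must lie along the axle.
- collar (a point): Underside of the clip's collar (13 mm across, on the straight leg), 11.5 mm above the clip's origin; it comes to rest on the shank over the hole. Pushing down, the prong first meets the shank with the origin about 26 mm above the shank's axis; snapping it over takes about 6 to 12 N, after which it pulls in by itself.
- leg_tip (a point): Lower end of the clip's straight leg, 31 mm below the clip's origin.
- tab (a point): Centre of the clip's grip tab: a block 20 mm (clip x) by 14 mm (clip y) by 27 mm high, 52.5 mm above the clip's origin and 4 mm to its +x side. It can be gripped across either pair of faces.
- prong (a joint): How far the sprung prong is spread, rad: about -0.05 at rest, -0.05 to 0.03 when it hugs the shank, about 0.12 while it is forced over it. Spring 1.2 N m/rad.
- stand: Small grey block on a steel foot, screwed down; 44 x 32 mm, 32 mm high, with an upright slot 26 mm deep and 7.6 mm wide in which the clip's legs stand. Origin: on the underside, below the straight leg; x as the clip's. Lift the clip straight up 30 mm or more to clear it.
- order_pad: Bystander: order pad, 152 x 92 x 11 mm. Origin: centre of its underside.
- dip_cup: Bystander: small white lidded dip cup, 69 mm across, 34 mm high. Origin: centre of its underside.
- bell: Bystander: counter bell, 82 mm across, 67 mm high. Origin: centre of its underside.
- can: Bystander: drinks can, 66 mm across, 115 mm high. Origin: centre of its underside.
- shaker: Bystander: shaker with a white cap, 73 mm across, 119 mm high. Origin: centre of its underside.
- carton: Bystander: white to-go carton, 140 x 130 x 63 mm. Origin: centre of its underside.
- pen: Bystander: thin black pen, 145 mm long, lying on the counter behind the holder. Origin: centre of its underside.
Things that resemble listed ones, but are neither listed nor needed, are in the scene too. Of the things shaped like the clip, the steel one is meant.

How it is judged:
By the outcome, as a careful person would: the job done as asked, in the order asked, and still so for the second after the job is handed in, with the robot touching nothing.
It also fails if it takes over 64 s, if anything falls off the work surface, if the arm or the gripper's body presses on something with over 40 N, if the wrist force passes 120 N, or if a joint passes its speed limit or range.

### The arm

A 6-joint arm with a two-finger parallel gripper is mounted at the origin on a cart in front of the work surface, level with it; the furniture and walls round the work are solid. World frame = base frame: x ahead of the robot, y to its left, z up, the work surface at z = 0. Lengths are in m, angles in rad, forces in N, time in s.
With the tool pointing down it reaches from about 0.375 to 0.975 m from the base axis. Payload 3.8 kg.
Tool frame: the origin (TCP) lies on the centre line of the jaws, within the pads' length; the fingertips stand 14 mm ahead of it and the grasp point (between the pads) lies 5 mm behind it; z points along the fingers, y is the direction in which the jaws open and shut (so a half turn about z gives the same grasp; the last joint's range is limited). The gripper opens to 85 mm and grips with 20 to 120 N. Pads are 22 mm wide; open, the fingers measure 114 mm over their backs; the gripper's body (76 mm by 85 mm) begins 54 mm behind the grasp point. The pads swing forward as they close: fully open they stand 13 mm farther back than shut.
Start: joints at [1.101, 0.264, 1.604, -0, 1.274, -0.037], TCP at [0.283, 0.613, 0.245] pointing down, gripper open.
Joint ranges: [-2.63, 2.63], [-0.94, 2.18], [0.31, 2.57], [-1.31, 4.45], [0, 2.66], [-2.55, 2.55]. Speed limits (rad/s): [2.57, 2.57, 3.14, 3.14, 3.14, 3.14].

### API

Orientations are given as a 3x3 rotation matrix whose columns are the frame's x, y, z axes.
In Python, from bench import manip, vision gives the robot as it stands.
- The arm moves only by the shell command python3 -m pendant 'ROWS' [FORCE]. ROWS is JSON, a list of rows, each a list of 5 numbers: the finger opening in cm, from 0 to 8.54, then the shift along the tool's x, y, z in cm, then the turn about the tool's z in degrees. In form: [[fingers, x, y, z, roll], ...]. A call has 1 to 8 rows; each row is the pose to reach, as a shift and turn from the pose measured when the call began, along the tool's axes at that moment; what a row does not reach only later rows make up. A row lasts 1/12 s, in which the tool goes at most 41.7 mm and 7.16 degrees, less where a joint would pass 70% of its speed; a pose out of reach is approached as far as the arm can. A call with a gripper value outside its range is refused whole. The fingers move at their own pace and stop on an object; FORCE is the grip in N (left out, the last holds). Time passes only in rows, so rows that repeat a pose let the fingers close. It gives the time, the measured TCP pose, the force and the opening at its end, in the units of the state.
- manip.state(): the state, without advancing time (a new reading comes with each control period).
- vision.snapshot(name): name is "side" or "top"; returns a dict with "image" (384x512x3 uint8, red, green, blue), "mtx" (3x3 intrinsics, pixels), "origin" and "rotation" of the camera in the world. Camera axes: x right, y down, z forward; pixel columns grow to the right and rows downward; lengths in m; the calibration is good to about 2 mm. A picture is of the moment at which its call begins. There is no depth.
- manip.close_job(): hands the job in, once; it reports no verdict.
The state is a dict: "t": time; "joint_pos": joint angles; "qd": joint speeds; "tau": joint torques, N m; "eef_pos": TCP position; "tool_rot": TCP orientation; "force": force on the tool from outside, world axes, zero at the start; "ft_torque": the same for the moment, N m; "width": finger opening in m.
Only numpy, scipy, OpenCV 4.12 (cv2) and the standard library are available. Lean on these libraries where they do the work, as an engineer would, in place of code of your own. Each camera call takes 0.05 s, during which the arm holds its last target. There are 200 camera calls.

## Working session

There is one attempt and no reset: what is moved stays moved. The work goes in short steps, Python scripts to look and compute and a shell command to move; the robot and the scene stay as the last step left them, time stands still between calls to the robot, and variables do not carry over. Pictures are saved under pics/ and viewed, about 8 in all and at most 12, crops included, and the job is handed in when it is done.

```bash
ls; mkdir -p pics; python3 - <<'E'
from bench import manip, vision
import cv2, numpy as np
print({k:np.round(v,3).tolist() for k,v in manip.state().items()})
for n in("side","top"):
    s=vision.snapshot(n); cv2.imwrite(f"pics/{n}0.png",cv2.resize(s["image"][:,:,::-1],(800,600),interpolation=cv2.INTER_CUBIC))
    print(n,s["mtx"].tolist(),s["origin"],np.round(s["rotation"],4).tolist())
E
```

```text
pics
{'t': 0.0, 'joint_pos': [1.101, 0.265, 1.605, -0.0, 1.274, -0.037], 'qd': [-0.001, -0.001, -0.002, -0.0, 0.0, -0.002], 'tau': [0.001, -51.51, -36.732, 0.0, 0.013, 0.0], 'eef_pos': [0.283, 0.612, 0.244], 'tool_rot': [[-0.908, 0.419, -0.001], [0.419, 0.908, -0.002], [0.0, -0.002, -1.0]], 'force': [-0.532, 0.429, -0.297], 'ft_torque': [-0.055, 0.021, -0.018], 'width': 0.086}
side [[467.5691290676518, 0.0, 255.1928968297863], [0.0, 467.5691290676518, 188.35822513609872], [0.0, 0.0, 1.0]] [-0.11760398 -0.97817756  0.7347002 ] [[0.8364, -0.249, 0.4884], [-0.5481, -0.3914, 0.7392], [0.0071, -0.8859, -0.4638]]
top [[487.228396519371, 0.0, 253.04794155437054], [0.0, 487.228396519371, 192.12392860265786], [0.0, 0.0, 1.0]] [-0.02238866 -0.26423783  1.74112799] [[0.4358, -0.8331, 0.3407], [-0.9, -0.4006, 0.1716], [-0.0065, -0.3814, -0.9244]]
```

View pics/side0.png

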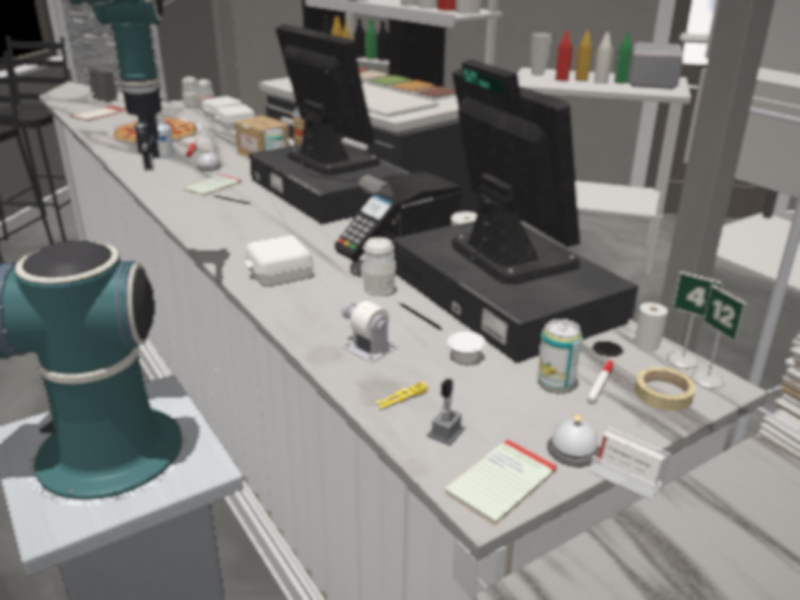

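View pics/top0.png

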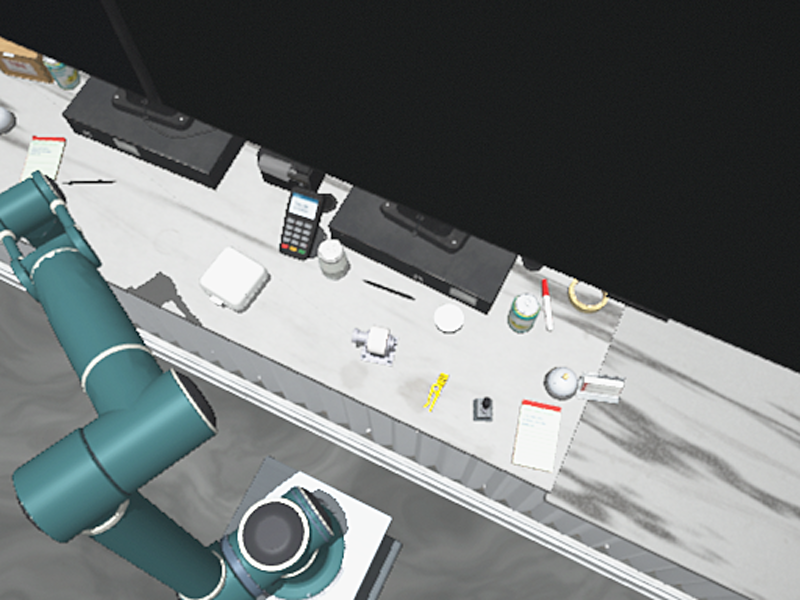

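The side view shows the holder at about (368,330), with its knob towards the upper left, and the steel clip in its stand at (447,415). The top view shows the holder at (377,343), with its knob at the left (358,340), and the stand at (483,408). I'll enlarge both.

```bash
cat > h.py <<'E'
from bench import manip, vision
import cv2, numpy as np
def P(s,X):
    c=(np.atleast_2d(X)-s["origin"])@s["rotation"]; p=c@s["mtx"].T; return p[:,:2]/p[:,2:]
def ray(s,uv,z):
    d=s["rotation"]@np.linalg.inv(s["mtx"])@np.r_[uv,1.]; return s["origin"]+d*(z-s["origin"][2])/d[2]
def crop(s,u,v,w,h,f):
    u,v=int(u-w/2),int(v-h/2)
    return cv2.resize(s["image"][v:v+h,u:u+w,::-1],(w*f,h*f),interpolation=cv2.INTER_CUBIC),(u,v)
def tri(s1,u1,s2,u2):
    A=[];b=[]
    for s,u in((s1,u1),(s2,u2)):
        d=s["rotation"]@np.linalg.inv(s["mtx"])@np.r_[u,1.]; d/=np.linalg.norm(d); M=np.eye(3)-np.outer(d,d); A.append(M); b.append(M@s["origin"])
    return np.linalg.lstsq(np.vstack(A),np.hstack(b),rcond=None)[0]
E
python3 - <<'E'
from h import *
t=vision.snapshot("top"); s=vision.snapshot("side")
T=[]
for c,u,v in((s,236,211),(s,286,262),(t,241,219),(t,310,261)):
    im,o=crop(c,u,v,50,37,8); print(o); 
    for k in range(0,50,10): cv2.putText(im,str(o[0]+k),(k*8,8),0,.35,(0,0,255)); cv2.line(im,(k*8,8),(k*8,14),(0,0,255))
    for k in range(0,37,10): cv2.putText(im,str(o[1]+k),(0,k*8+4),0,.35,(0,0,255))
    T.append(im)
cv2.imwrite("pics/c1.png",np.vstack([np.hstack(T[:2]),np.hstack(T[2:])]))
print(ray(t,(241,219),.06),ray(s,(236,211),.05),ray(t,(310,261),.03),ray(s,(286,270),.03))
E
```

```text
(211, 192)
(261, 243)
(216, 200)
(285, 242)
[0.48266749 0.04121015 0.06      ] [0.4792814  0.02492025 0.05      ] [ 0.45628185 -0.24719454  0.03      ] [ 0.45250499 -0.25440395  0.03      ]
```

View pics/c1.png

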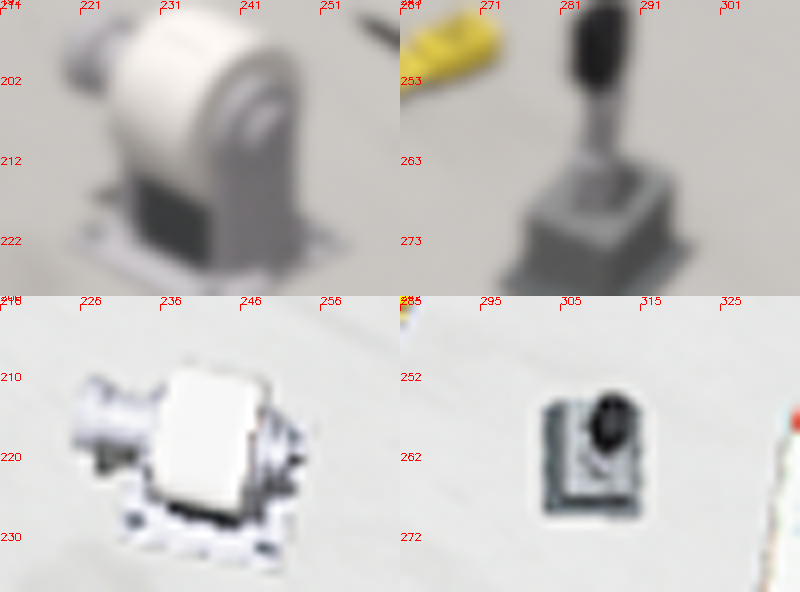

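```bash
cat > fit.py <<'E'
from h import *
from scipy.optimize import least_squares
def Rz(a): return np.array([[np.cos(a),-np.sin(a),0],[np.sin(a),np.cos(a),0],[0,0,1]])
def fit(obs,x0):
    f=lambda p:np.concatenate([(P(s,Rz(p[2])@np.array(X)+[p[0],p[1],0])-uv).ravel() for s,uv,X in obs])
    r=least_squares(f,x0,loss="soft_l1"); return r.x,f(r.x).reshape(-1,2)
def circ(c,ax,r,n=40):
    a=np.linspace(0,2*np.pi,n); u=np.array([1.,0,0]); v=np.cross(ax,u); return np.array(c)+r*(np.cos(a)[:,None]*u+np.sin(a)[:,None]*v)
def box(x0,x1,y0,y1,z): return np.array([[x0,y0,z],[x1,y0,z],[x1,y1,z],[x0,y1,z],[x0,y0,z]])
def overlay(s,o,im,f,curves,p,col):
    for c in curves:
        q=P(s,np.array(c)@Rz(p[2]).T+[p[0],p[1],0]); q=((q-o+.5)*f-.5).round().astype(int)
        cv2.polylines(im,[q.reshape(-1,1,2)],False,col,1)
E
cat > m1.py <<'E'
from fit import *
t=vision.snapshot("top"); s=vision.snapshot("side")
c=lambda o,a,b:np.array([(a+.5)/8-.5+o[0],(b+.5)/8-.5+o[1]])
os_,oS,ot,oT=(211,192),(261,243),(216,200),(285,242)
m=1e-3
obs=[(t,c(ot,119,248),[-37*m,39*m,4*m]),(t,c(ot,282,276),[-37*m,-39*m,4*m]),(s,c(os_,75,241),[-37*m,39*m,4*m]),(s,c(os_,348,245),[37*m,-39*m,4*m])]
H,r=fit(obs,[.48,.03,.2]); print("holder",H,r.round(1).tolist())
# stand: block 44x32 incl top z=32 ; use top corners side, tab
# tab centre by triangulation
tab=tri(t,c(oT,211,128),s,c(oS,198,40)); print("tab",tab)
ang=0
T=[]
import sys
q=float(sys.argv[1]) if len(sys.argv)>1 else 5
def hold(q):
    y=lambda v:v*m
    return [box(-.037,.037,-.039,.039,.004),circ([0,-.028,.06],[0,1,0],.012),circ([0,.02,.06],[0,1,0],.032),circ([0,-.02,.06],[0,1,0],.032),
      circ([0,.028+.030+.012-q*m,.06],[0,1,0],.017),circ([0,.058-q*m,.06],[0,1,0],.017)]
for cam,o in((s,os_),(s,oS),(t,ot),(t,oT)):
    im,_=crop(cam,o[0]+25,o[1]+18.5,50,37,8); 
    overlay(cam,o,im,8,hold(q),H,(0,0,255)); T.append(im)
    S=[tab[0],tab[1],0]
    overlay(cam,o,im,8,[box(-.01,.01,-.007,.007,tab[2]+d) for d in(-.0135,.0135)]+[box(-.026,.018,-.016,.016,.032)],S,(0,200,0))
cv2.imwrite("pics/c2.png",np.vstack([np.hstack(T[:2]),np.hstack(T[2:])]))
E
python3 m1.py 5
```

```text
holder [0.4882474  0.03738673 0.23292526] [[0.2, -0.4], [0.2, 0.3], [-1.5, -0.0], [0.7, -0.3]]
tab [ 0.45259151 -0.24629503  0.09111152]
```

View pics/c2.png

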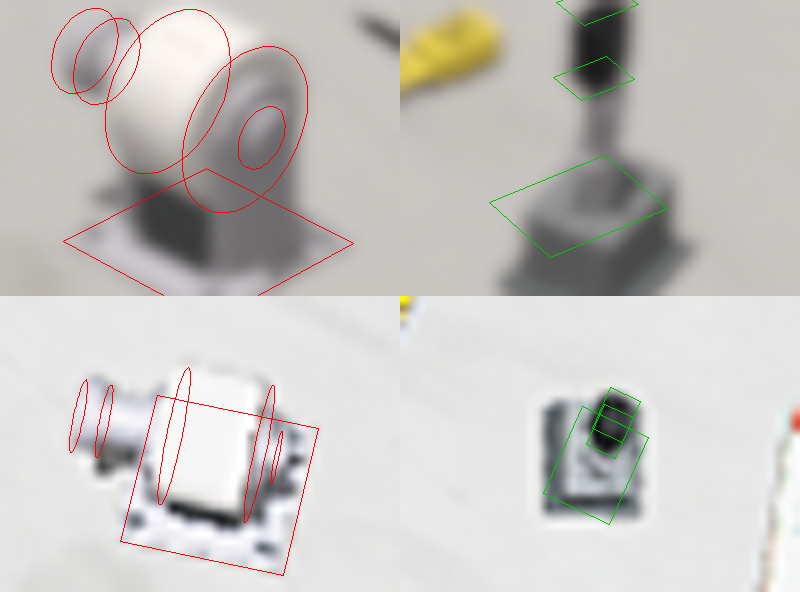

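```bash
cat > m2.py <<'E'
from fit import *
t=vision.snapshot("top"); s=vision.snapshot("side")
c=lambda o,a,b:np.array([(a+.5)/8-.5+o[0],(b+.5)/8-.5+o[1]])
oS,oT=(261,243),(285,242); m=1e-3
# block top, local a(+22: away up image),b(16)
obs=[(t,c(oT,a-400,b-296),[i*22*m,j*16*m,32*m]) for a,b,i,j in((565,400,1,1),(642,402,1,-1),(640,493,-1,-1),(564,496,-1,1))]
obs+=[(s,c(oS,a-400,b),[i*22*m,j*16*m,32*m]) for a,b,i,j in((607,153,1,1),(677,180,1,-1),(610,236,-1,-1),(526,210,-1,1))]
B,r=fit(obs,[.45,-.25,.44]); print("block",B,r.round(1).tolist())
tabs=[]
tab=tri(t,c(oT,211,126),s,c(oS,198,40)); print("tab",tab, "in block frame mm",(Rz(B[2]).T@(tab-[B[0],B[1],0])*1e3).round(1))
T=[]
d=np.sign((Rz(B[2]).T@(tab-[B[0],B[1],0]))[0])
for cam,o in((s,(261,225)),(t,oT)):
    im,_=crop(cam,o[0]+25,o[1]+27,50,54,8)
    im2=im.copy()
    overlay(cam,o,im2,8,[box(-.022,.022,-.016,.016,z) for z in(.032,.004)],B,(0,0,255))
    overlay(cam,o,im2,8,[box(-.01,.01,-.007,.007,z) for z in(.076,.103)],[tab[0],tab[1],B[2]],(0,200,0)); T+=[im2]
cv2.imwrite("pics/c3.png",np.hstack(T))
E
python3 m2.py
```

```text
block [ 0.45813793 -0.24662053  0.37843174] [[0.7, -0.5], [-0.1, -0.1], [-0.1, 0.5], [0.4, -0.5], [-1.3, -1.4], [1.0, -0.3], [0.0, 1.8], [-0.7, 0.3]]
tab [ 0.45329311 -0.2458159   0.09064644] in block frame mm [-4.2  2.5 90.6]
```

View pics/c3.png

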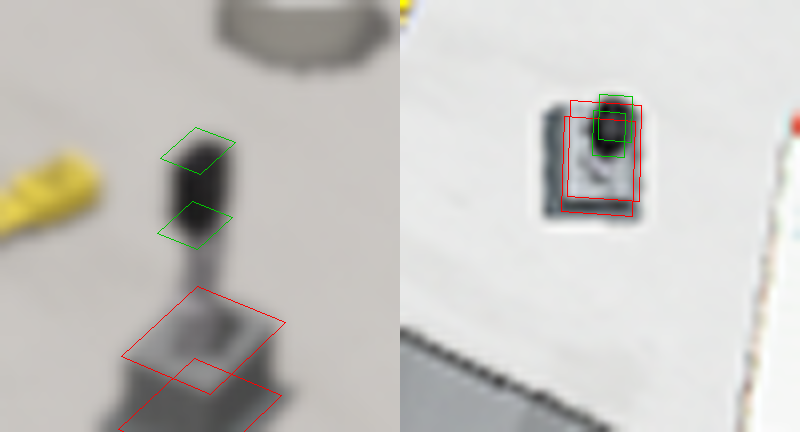

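The holder is at (0.488, 0.037) with a yaw of 0.233. The tab is at (0.453, -0.246, 0.09), the stand yaw is about 0.38, and the sizes agree with those given. I'll go above the knob side now, with tool x along the holder's y and the fingers shut.

```bash
cat > go.py <<'E'
# how far from the present pose to a goal: python3 go.py x y z angle_of_tool_x(deg)
from h import *; import sys
g=np.array(list(map(float,sys.argv[1:4]))); a=float(sys.argv[4]); s=manip.state(); R=np.array(s["tool_rot"])
d=R.T@(g-s["eef_pos"])*100; now=np.degrees(np.arctan2(R[1,0],R[0,0])); print("shift cm",d.round(2),"roll deg",round(-((a-now+180)%360-180),1),"t",s["t"],"f",np.round(s["force"],1),"tilt",np.round(R[:2,2],3),"w",s["width"],"pos",np.round(s["eef_pos"],4),"j6",round(s["joint_pos"][5],2))
E
python3 -m pendant '[[0,-2.8,-2.75,0,4],[0,-5.6,-5.5,0,8],[0,-8.4,-8.25,0,12],[0,-11.2,-11,0,16],[0,-14,-13.75,0,20],[0,-16.8,-16.5,0,24],[0,-19.6,-19.25,0,28],[0,-22.4,-22,0,32]]' 40
python3 go.py .465 .135 .12 103.3
```

```text
t: 1.07
eef_pos: [0.3944, 0.3173, 0.2454]
tool_rot: [[-0.545, 0.838, 0.0], [0.838, 0.545, 0.0], [-0.0, 0.0, -1.0]]
force: [0.6, 0.3, -0.8]
width: 0.0001
shift cm [-19.13  -4.02  12.54] roll deg 19.7 t 1.0667 f [ 0.6  0.3 -0.8] tilt [0. 0.] w 0.0001401606930278985 pos [0.3944 0.3173 0.2454] j6 0.05
```

```bash
python3 -m pendant '[[0,-3.2,-0.67,0,4],[0,-6.4,-1.33,1,8],[0,-9.6,-2,3,12],[0,-12.8,-2.7,5.5,16],[0,-16,-3.4,8,19.7],[0,-19.1,-4.0,10.5,19.7],[0,-19.1,-4.0,12.5,19.7],[0,-19.1,-4.0,12.5,19.7]]'
python3 go.py .465 .135 .053 103.3
```

```text
t: 1.73
eef_pos: [0.4621, 0.1329, 0.1162]
tool_rot: [[-0.227, 0.974, -0.007], [0.974, 0.227, -0.002], [-0.0, -0.008, -1.0]]
force: [-1.0, 0.0, -0.7]
width: -0.0001
shift cm [0.14 0.38 6.32] roll deg -0.2 t 1.7333 f [-1.   0.  -0.7] tilt [-0.007 -0.002] w -7.480868842635992e-05 pos [0.4621 0.1329 0.1162] j6 -0.0
```

```bash
python3 -m pendant '[[0,0.1,0.35,2,0],[0,0.1,0.35,4.5,0],[0,0.1,0.35,6.3,0],[0,0.1,0.35,6.3,0],[0,0.1,0.35,6.3,0]]'
python3 - <<'E'
from fit import *
t=vision.snapshot("top"); s=vision.snapshot("side")
T=[crop(c,u,v,100,75,4)[0] for c,u,v in((s,230,205),(t,235,213))]
T+=[crop(c,u,v,50,37,8)[0] for c,u,v in((s,226,200),(t,228,215))]
T[2]=cv2.resize(T[2],(400,300));T[3]=cv2.resize(T[3],(400,300))
cv2.imwrite("pics/c4.png",np.vstack([np.hstack(T[:2]),np.hstack(T[2:])]))
E
python3 go.py .465 .135 .053 103.3
```

```text
t: 2.15
eef_pos: [0.4643, 0.1352, 0.0535]
tool_rot: [[-0.228, 0.974, -0.009], [0.974, 0.228, -0.002], [0.0, -0.009, -1.0]]
force: [-0.2, 0.1, 0.6]
width: -0.0
shift cm [-0.02 -0.12  0.21] roll deg -0.1 t 2.25 f [ 0.3  0.4 -1. ] tilt [-0.005 -0.001] w -0.00026085078428487795 pos [0.4662 0.1354 0.0551] j6 0.0
```

View pics/c4.png

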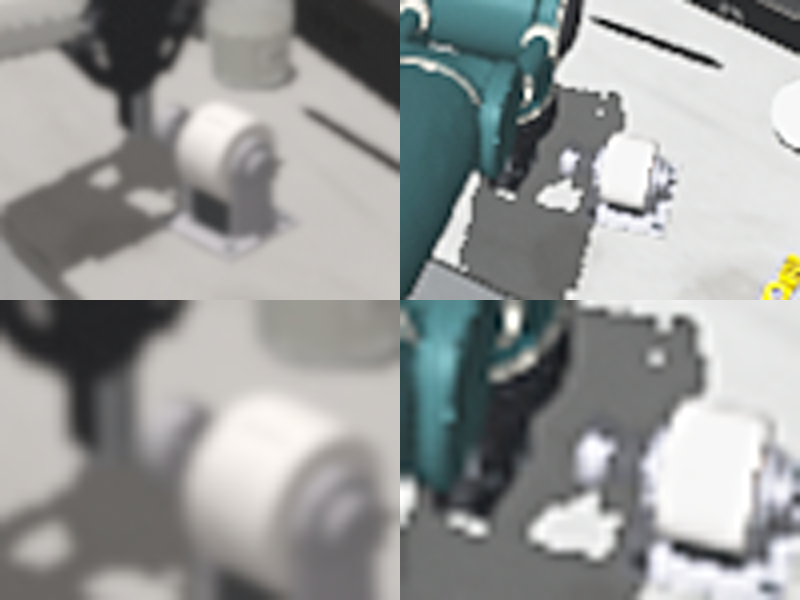

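The fingers stand clear to the left of the knob and in line with it. Next I'll close the gap and then push slowly while watching the force.

```bash
python3 -m pendant '[[0,-0.5,-0.1,0.1,0],[0,-1.0,-0.1,0.1,0],[0,-1.4,-0.1,0.1,0],[0,-1.7,-0.1,0.1,0],[0,-2.0,-0.1,0.1,0],[0,-2.3,-0.1,0.1,0],[0,-2.6,-0.1,0.1,0],[0,-2.9,-0.1,0.1,0]]'; python3 go.py .465 .135 .053 103.3
```

```text
t: 2.92
eef_pos: [0.4718, 0.1071, 0.0541]
tool_rot: [[-0.227, 0.974, -0.005], [0.974, 0.227, -0.0], [0.001, -0.005, -1.0]]
force: [-0.8, 2.7, 0.3]
width: 0.0001
shift cm [ 2.87 -0.02  0.11] roll deg -0.2 t 2.9167 f [-0.8  2.7  0.3] tilt [-0.005 -0.   ] w 0.0001452784795797276 pos [0.4718 0.1071 0.0541] j6 -0.06
```

```bash
python3 -m pendant '[[0,-0.2,0,0,0],[0,-0.4,0,0,0],[0,-0.6,0,0,0],[0,-0.8,0,0,0],[0,-1.0,0,0,0],[0,-1.0,0,0,0]]'; python3 go.py .465 .135 .053 103.3
```

```text
t: 3.42
eef_pos: [0.4742, 0.097, 0.0542]
tool_rot: [[-0.227, 0.974, -0.005], [0.974, 0.227, -0.0], [0.001, -0.004, -1.0]]
force: [-0.7, 1.2, 0.8]
width: 0.0
shift cm [ 3.91 -0.04  0.12] roll deg -0.2 t 3.4167 f [-0.7  1.2  0.8] tilt [-0.005 -0.   ] w 4.05016851258365e-05 pos [0.4742 0.097  0.0542] j6 -0.08
```

```bash
python3 -m pendant '[[0,-0.15,0,0,0],[0,-0.3,0,0,0],[0,-0.45,0,0,0],[0,-0.55,0,0,0],[0,-0.65,0,0,0],[0,-0.7,0,0,0],[0,-0.75,0,0,0]]'; python3 go.py .465 .135 .053 103.3
```

```text
t: 4.0
eef_pos: [0.4757, 0.0909, 0.0542]
tool_rot: [[-0.226, 0.974, -0.005], [0.974, 0.226, 0.002], [0.003, -0.004, -1.0]]
force: [-3.2, 11.1, 2.3]
width: -0.0003
shift cm [ 4.53 -0.04  0.14] roll deg -0.2 t 4.0 f [-3.2 11.1  2.3] tilt [-0.005  0.002] w -0.0002768059548866242 pos [0.4757 0.0909 0.0542] j6 -0.1
```

```bash
python3 -m pendant '[[0,-0.05,0,0,0],[0,-0.1,0,0,0],[0,-0.15,0,0,0],[0,-0.15,0,0,0]]'; python3 go.py .465 .135 .053 103.3
```

```text
t: 4.33
eef_pos: [0.4757, 0.091, 0.0543]
tool_rot: [[-0.225, 0.974, -0.006], [0.974, 0.225, 0.005], [0.006, -0.004, -1.0]]
force: [-1.6, 10.7, 2.0]
width: 0.0002
shift cm [ 4.53 -0.05  0.16] roll deg -0.3 t 4.3333 f [-1.6 10.7  2. ] tilt [-0.006  0.005] w 0.00015033160946329856 pos [0.4757 0.091  0.0543] j6 -0.1
```

The axle is home: it stopped at 11 N and would not move further. Now I'll back off, rise and go above the clip.

```bash
python3 -m pendant '[[0,1,0,0,0],[0,2.5,0,0,0],[0,2.5,0,-4,0],[2,2.5,0,-8,0],[5,0,0,-12,0],[6,-3.5,0,-15,0],[6,-7.5,0,-15,0],[6,-11.5,0,-15,0]]'; python3 go.py .4533 -.2458 .16 111.7
```

```text
t: 5.0
eef_pos: [0.5038, -0.019, 0.2075]
tool_rot: [[-0.227, 0.974, 0.001], [0.974, 0.227, 0.003], [0.003, 0.002, -1.0]]
force: [0.8, 0.2, 0.3]
width: 0.0593
shift cm [-20.95 -10.08   4.68] roll deg -8.6 t 5.0 f [0.8 0.2 0.3] tilt [0.001 0.003] w 0.059318406939334184 pos [ 0.5038 -0.019   0.2075] j6 -0.32
```

```bash
python3 -m pendant '[[6,-3.5,-1.7,0,-3],[6,-7,-3.4,0,-6],[6,-10.5,-5.1,0,-8.6],[6,-14,-6.8,0,-8.6],[6,-17.5,-8.4,1,-8.6],[6,-21,-10.1,2.5,-8.6],[6,-21,-10.1,4.5,-8.6],[6,-21,-10.1,4.5,-8.6]]'; python3 go.py .4533 -.2458 .096 111.7
python3 - <<'E'
from fit import *
t=vision.snapshot("top"); s=vision.snapshot("side")
H=[.4882,.0374,.2329]
cv=[box(-.037,.037,-.039,.039,.004),circ([0,-.028,.06],[0,1,0],.012),circ([0,-.052,.06],[0,1,0],.012),circ([0,.028,.06],[0,1,0],.017),circ([0,.04,.06],[0,1,0],.017),circ([0,-.02,.06],[0,1,0],.032)]
T=[]
for c,u,v,o in((s,236,211,(211,192)),(t,241,219,(216,200))):
    im,o=crop(c,u,v,50,37,8); T.append(im.copy()); overlay(c,o,im,8,cv,H,(0,0,255)); T.append(im)
cv2.imwrite("pics/c5.png",np.vstack([np.hstack(T[:2]),np.hstack(T[2:])]))
im=np.hstack([crop(c,u,v,100,100,4)[0] for c,u,v in((s,285,240),(t,310,255))]); cv2.imwrite("pics/c6.png",im)
E
```

```text
t: 5.67
eef_pos: [0.4498, -0.2472, 0.1577]
tool_rot: [[-0.366, 0.93, -0.005], [0.93, 0.367, 0.006], [0.007, -0.003, -1.0]]
force: [-0.8, 0.2, -0.4]
width: 0.0599
shift cm [-0.05  0.39  6.17] roll deg -0.2 t 5.6667 f [-0.8  0.2 -0.4] tilt [-0.005  0.006] w 0.05987505861204857 pos [ 0.4498 -0.2472  0.1577] j6 -0.93
```

View pics/c5.png

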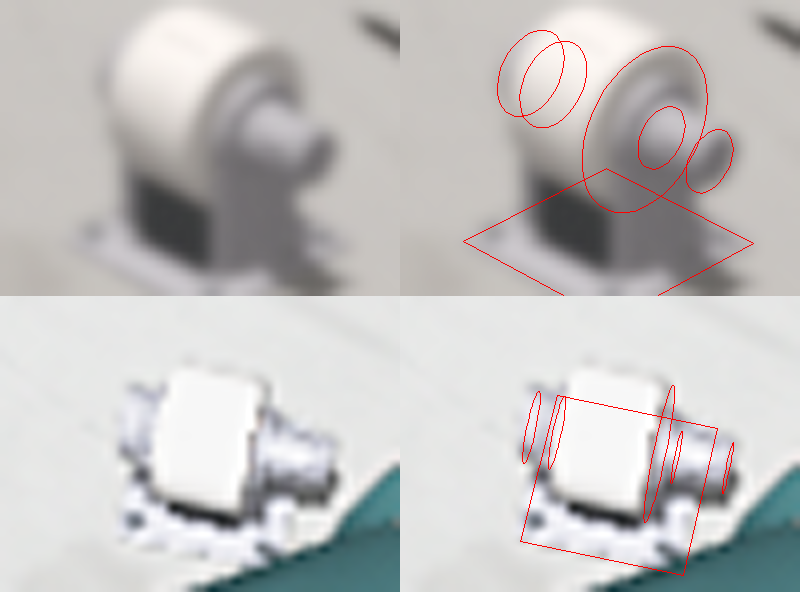

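View pics/c6.png

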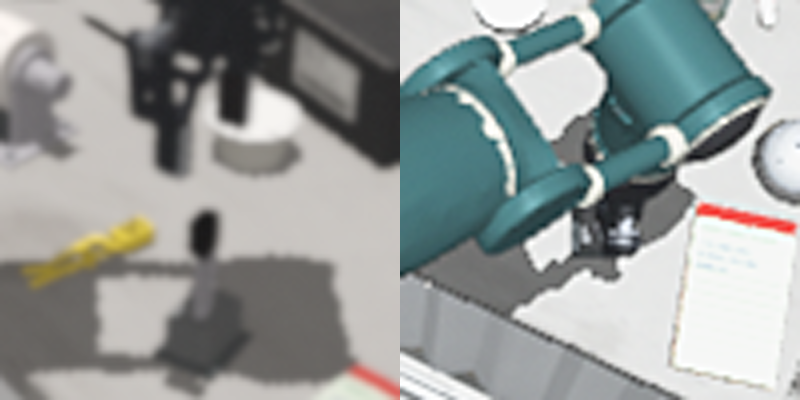

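Side crop c5: the axle now stands out at the right, with the shank end near crop (320,152) and the knob against the ear. In c6 the open jaws are directly above the tab at (205,230). I'll sample the shank surface numerically for the dark mouth, then go down onto the tab.

```bash
cat > tex.py <<'E'
from fit import *
import sys
dx,dy=(float(v)*1e-3 for v in sys.argv[1:3])
H=[.4882,.0374,.2329]
for n in("side","top"):
    s=vision.snapshot(n); g=cv2.cvtColor(s["image"],cv2.COLOR_RGB2GRAY); print(n,"rows angle to +x deg; cols y -30..-56 step 2")
    for a in range(-80,61,10):
        X=np.array([[.012*np.sin(np.radians(a))+dx,y*1e-3+dy,.06+.012*np.cos(np.radians(a))] for y in range(-30,-57,-2)])
        p=P(s,X@Rz(H[2]).T+[H[0],H[1],0]).astype(np.float32)
        print(a,cv2.remap(g,p[:,0:1],p[:,1:],cv2.INTER_LINEAR).ravel())
E
python3 tex.py 0 0
python3 -m pendant '[[6,0,0.35,2,0.2],[6,0,0.35,4,0.2],[6,0,0.35,5.5,0.2],[6,0,0.35,7,0.2],[5,0,0.35,7,0.2],[3.2,0,0.35,7,0.2],[3.2,0,0.35,7,0.2]]' 20; python3 go.py .4533 -.2458 .087 111.7
```

```text
side rows angle to +x deg; cols y -30..-56 step 2
-80 [130 131 131 130 129 128 127 126 125 124 124 122 120 116]
-70 [141 143 144 143 142 140 138 137 135 135 135 133 131 125]
-60 [152 156 158 157 156 153 150 148 147 147 147 146 142 134]
-50 [162 169 170 171 170 168 166 163 162 161 161 160 153 145]
-40 [171 177 181 183 183 181 180 179 178 175 173 169 163 150]
-30 [177 185 190 191 191 191 191 189 187 185 182 176 167 153]
-20 [183 190 193 195 196 195 195 194 193 190 185 179 169 156]
-10 [184 191 195 195 196 196 196 194 193 191 188 180 169 155]
0 [184 190 192 194 193 193 193 194 192 190 186 180 168 156]
10 [184 186 188 188 189 188 189 191 191 188 184 177 168 158]
20 [181 182 182 183 184 185 187 189 190 187 181 174 168 162]
30 [180 178 179 180 182 184 187 189 188 184 178 172 168 166]
40 [177 178 179 181 183 186 189 189 185 180 174 169 168 168]
50 [180 181 182 184 186 188 189 186 180 174 168 166 165 170]
60 [185 185 186 188 190 190 186 180 173 166 160 160 163 172]
top rows angle to +x deg; cols y -30..-56 step 2
-80 [117 115 111 112 116 123 126 122 119 114 108 104 113 141]
-70 [133 130 125 
[... 449 characters left out ...]
36 229 227 225 211 197 213]
10 [240 240 239 238 239 237 235 231 226 227 225 213 207 218]
20 [232 232 231 229 228 225 222 217 215 222 222 215 213 219]
30 [225 222 219 215 214 212 210 204 204 212 211 205 210 217]
40 [217 213 208 202 199 199 201 199 199 204 203 198 207 215]
50 [210 207 200 190 189 190 196 199 201 204 200 195 205 215]
60 [206 205 199 185 182 185 194 200 201 203 200 198 206 215]
t: 6.45
eef_pos: [0.4586, -0.2441, 0.0942]
tool_rot: [[-0.37, 0.929, 0.004], [0.929, 0.37, 0.001], [-0.0, 0.004, -1.0]]
force: [0.2, 0.2, -0.2]
width: 0.032
shift cm [ 0.04 -0.55  0.71] roll deg -0.0 t 6.45 f [ 0.2  0.2 -0.2] tilt [0.004 0.001] w 0.031971272716737956 pos [ 0.4586 -0.2441  0.0942] j6 -0.92
```

```bash
python3 -m pendant '[[3.2,0,-0.3,0,0],[3.2,0,-0.55,0.4,0],[3.2,0,-0.55,0.7,0],[3.2,0,-0.55,0.7,0],[2.6,0,-0.55,0.7,0],[2.3,0,-0.55,0.7,0],[2.3,0,-0.55,0.7,0]]' 20; python3 go.py .4533 -.2458 .087 111.7
```

```text
t: 7.03
eef_pos: [0.4535, -0.2463, 0.0872]
tool_rot: [[-0.37, 0.929, 0.004], [0.929, 0.37, 0.001], [-0.0, 0.004, -1.0]]
force: [0.3, 0.3, -0.4]
width: 0.0231
shift cm [ 0.05 -0.    0.02] roll deg -0.0 t 7.0333 f [ 0.3  0.3 -0.4] tilt [0.004 0.001] w 0.023122000219505986 pos [ 0.4535 -0.2463  0.0872] j6 -0.93
```

```bash
python3 -m pendant '[[2.0,0,0,0,0],[1.7,0,0,0,0],[1.7,0,0,0,0]]' 20; python3 go.py .4533 -.2458 .087 111.7
```

```text
t: 7.28
eef_pos: [0.4537, -0.2462, 0.0872]
tool_rot: [[-0.37, 0.929, 0.004], [0.929, 0.37, 0.001], [-0.0, 0.005, -1.0]]
force: [0.7, -0.6, -0.6]
width: 0.0196
shift cm [ 0.06 -0.02  0.02] roll deg -0.0 t 7.2833 f [ 0.7 -0.6 -0.6] tilt [0.004 0.001] w 0.019599768217280655 pos [ 0.4537 -0.2462  0.0872] j6 -0.93
```

The jaws closed on the 20 mm faces at a width of 19.6 mm, with almost no side force. Next I'll firm the grip and lift straight up.

```bash
python3 -m pendant '[[1.5,0,0,0,0],[1.5,0,0,0,0],[1.5,0,0,-0.5,0],[1.5,0,0,-1.2,0],[1.5,0,0,-2.2,0],[1.5,0,0,-3.5,0],[1.5,0,0,-5.5,0],[1.5,0,0,-8,0]]' 60; python3 go.py .4533 -.2458 .2 103.3
```

```text
t: 7.95
eef_pos: [0.452, -0.2458, 0.1675]
tool_rot: [[-0.37, 0.929, 0.001], [0.929, 0.37, 0.002], [0.002, 0.002, -1.0]]
force: [0.1, -0.5, -0.7]
width: 0.0189
shift cm [-0.04  0.13 -3.25] roll deg 8.4 t 7.95 f [ 0.1 -0.5 -0.7] tilt [0.001 0.002] w 0.018943549191104785 pos [ 0.452  -0.2458  0.1675] j6 -0.93
```

```bash
python3 -m pendant '[[1.5,0,0,-1.5,4],[1.5,0,0,-2.5,8.4],[1.5,0,0,-2.5,8.4],[1.5,0,0,-2.5,8.4],[1.5,0,0,-2.5,8.4]]'; python3 go.py .4984 -.0054 .2 103.3
python3 - <<'E'
from h import *
t=vision.snapshot("top"); s=vision.snapshot("side")
st=manip.state(); X=np.array(st["eef_pos"])
u,v=P(s,X-[0,0,.04])[0]; im1,o=crop(s,u,v,50,74,8); print(o)
u,v=P(t,X-[0,0,.04])[0]; im2,o=crop(t,u,v,50,74,8); print(o,X,st["tool_rot"])
cv2.imwrite("pics/c7.png",np.hstack([im1,im2]))
E
```

```text
t: 8.37
eef_pos: [0.4514, -0.2457, 0.1921]
tool_rot: [[-0.232, 0.973, 0.001], [0.973, 0.232, 0.003], [0.003, 0.001, -1.0]]
force: [-0.4, -0.0, -0.4]
width: 0.0194
shift cm [22.29 10.14 -0.72] roll deg 0.1 t 8.3667 f [-0.4 -0.  -0.4] tilt [0.001 0.003] w 0.019381868926079335 pos [ 0.4514 -0.2457  0.1921] j6 -0.78
(260, 189)
(287, 216) [ 0.45110636 -0.24546772  0.19129927] [[-2.31128309e-01  9.72923104e-01 -5.81862023e-04]
 [ 9.72916712e-01  2.31128905e-01  3.53554541e-03]
 [ 3.57429895e-03  2.51061344e-04 -9.99993581e-01]]
```

View pics/c7.png

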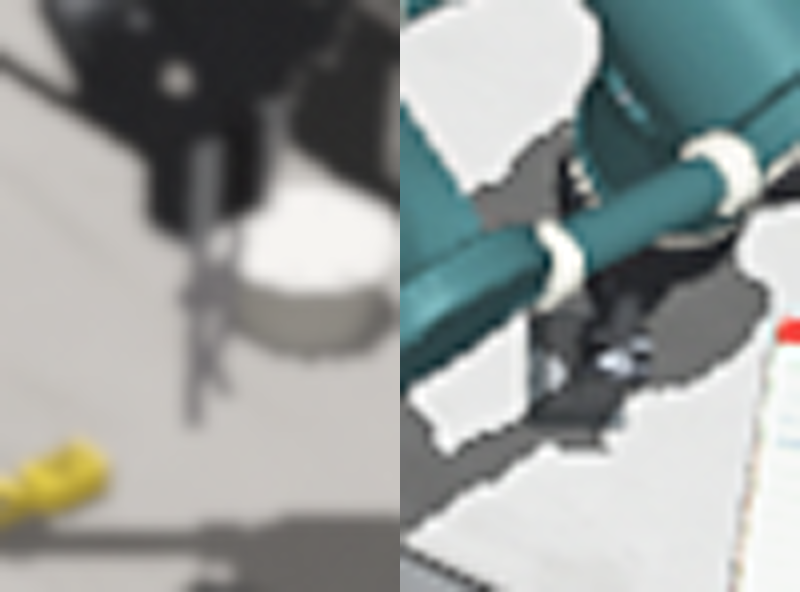

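The lift is good. The straight leg's tip is at crop (193,425), and the prong is on the right, towards tool +y and so holder +x. The leg axis is therefore at TCP minus 4 mm along tool y. Next I'll carry it beside the shank on its +x side.

```bash
cat >> go.py <<'E'
E
cat > leg.py <<'E'
# leg tip in holder frame (mm)
from fit import *
s=manip.state(); R=np.array(s["tool_rot"]); L=np.array(s["eef_pos"])+R@[0,-.004,.0812]
H=np.array([.4882,.0374,0]); print("leg holder mm",(Rz(.2329).T@(L-H)*1e3).round(1),"f holder",(Rz(.2329).T@s["force"]).round(1),"tq",np.round(s["ft_torque"],2),"t",round(s["t"],2),"w",round(s["width"]*1e3,1))
E
python3 go.py .5232 .0025 .2 103.3
python3 - <<'E'
from h import *
s=manip.state(); R=np.array(s["tool_rot"]); L=np.array(s["eef_pos"])+R@[0,-.004,.0812]
c=vision.snapshot("side"); print("tip predicted px",P(c,L)," seen 283.7,241.7")
E
python3 -m pendant '[[1.5,3.3,1.6,-0.2,0],[1.5,6.6,3.2,-0.8,0],[1.5,9.9,4.8,-0.8,0],[1.5,13.2,6.4,-0.8,0],[1.5,16.5,8.0,-0.8,0],[1.5,19.8,9.6,-0.8,0],[1.5,22.4,11.3,-0.8,0],[1.5,22.4,12.7,-0.8,0]]'; python3 go.py .5232 .0025 .2 103.3
```

```text
shift cm [22.46 12.75 -0.79] roll deg 0.1 t 8.4667 f [-0.4  0.2 -1. ] tilt [-0.001  0.004] w 0.018752845040252465 pos [ 0.4511 -0.2455  0.1913] j6 -0.78
tip predicted px [[283.36707979 241.68786679]]  seen 283.7,241.7
t: 9.18
eef_pos: [0.522, 0.0063, 0.1991]
tool_rot: [[-0.235, 0.972, -0.003], [0.972, 0.235, 0.006], [0.006, -0.002, -1.0]]
force: [-0.3, -0.5, -0.3]
width: 0.0187
shift cm [-0.4   0.02 -0.09] roll deg 0.3 t 9.1833 f [-0.3 -0.5 -0.3] tilt [-0.003  0.006] w 0.0186845747125024 pos [0.522  0.0063 0.1991] j6 -0.28
```

The side camera predicts the leg tip to within 0.4 px. I'll go down to axle height beside the shank, then feel for it.

```bash
python3 -m pendant '[[1.5,-0.4,0,0.5,0.2],[1.5,-0.4,0,2,0.2],[1.5,-0.4,0,3.5,0.2],[1.5,-0.4,0,4.8,0.2],[1.5,-0.4,0,5.6,0.2],[1.5,-0.4,0,5.8,0.2],[1.5,-0.4,0,5.8,0.2]]'; python3 leg.py; python3 -m pendant '[[1.5,0,-0.15,0,0],[1.5,0,-0.3,0,0],[1.5,0,-0.4,0,0],[1.5,0,-0.5,0,0],[1.5,0,-0.5,0,0]]'; python3 leg.py
```

```text
t: 9.77
eef_pos: [0.5217, 0.0022, 0.1398]
tool_rot: [[-0.231, 0.973, -0.006], [0.973, 0.231, 0.006], [0.007, -0.004, -1.0]]
force: [0.0, 0.5, -0.6]
width: 0.0185
leg holder mm [ 20.1 -41.4  58.6] f holder [ 0.1  0.4 -0.6] tq [ 0.    0.01 -0.02] t 9.77 w 18.5
t: 10.18
eef_pos: [0.5182, 0.0011, 0.141]
tool_rot: [[-0.231, 0.973, -0.002], [0.973, 0.231, 0.006], [0.006, -0.0, -1.0]]
force: [3.8, 1.1, -2.3]
width: 0.019
leg holder mm [ 16.8 -41.8  59.8] f holder [ 3.9  0.2 -2.3] tq [ 0.12 -0.83  0.02] t 10.18 w 19.0
```

Contact at leg x = 16.8, so the axle axis is at x ≈ +1.8 mm. I'll lift to tip z ≈ 76, move over the shank and feel for the ear.

```bash
python3 -m pendant '[[1.5,0,0.3,0,0],[1.5,0,0.3,-0.8,0],[1.5,0,0.3,-1.7,0],[1.5,0,-0.5,-1.7,0],[1.5,0,-1.5,-1.65,0],[1.5,0,-1.5,-1.65,0]]'; python3 leg.py; python3 -m pendant '[[1.5,0.3,0,0,0],[1.5,0.5,0,0,0],[1.5,0.65,0,0,0],[1.5,0.8,0,0,0],[1.5,0.8,0,0,0]]'; python3 leg.py
```

```text
t: 10.68
eef_pos: [0.5011, -0.0028, 0.157]
tool_rot: [[-0.231, 0.973, -0.004], [0.973, 0.231, 0.006], [0.007, -0.003, -1.0]]
force: [-1.1, -0.5, -1.9]
width: 0.019
leg holder mm [ -1.  -41.5  75.8] f holder [-1.2 -0.2 -1.9] tq [0.02 0.05 0.03] t 10.68 w 19.0
t: 11.1
eef_pos: [0.4993, 0.0054, 0.157]
tool_rot: [[-0.231, 0.973, -0.005], [0.973, 0.231, 0.006], [0.007, -0.003, -1.0]]
force: [0.1, -0.3, -0.1]
width: 0.019
leg holder mm [ -0.9 -33.2  75.8] f holder [-0.  -0.3 -0.1] tq [-0.03 -0.01  0.02] t 11.1 w 19.0
```

```bash
python3 -m pendant '[[1.5,0.1,0.2,0,0],[1.5,0.2,0.25,0,0],[1.5,0.3,0.25,0,0],[1.5,0.4,0.25,0,0],[1.5,0.4,0.25,0,0]]'; python3 leg.py; python3 -m pendant '[[1.5,0.1,0,0,0],[1.5,0.2,0,0,0],[1.5,0.3,0,0,0],[1.5,0.3,0,0,0]]'; python3 leg.py
```

```text
t: 11.52
eef_pos: [0.5007, 0.01, 0.1569]
tool_rot: [[-0.232, 0.973, -0.005], [0.973, 0.232, 0.006], [0.007, -0.003, -1.0]]
force: [0.2, 1.2, 0.2]
width: 0.0191
leg holder mm [  1.6 -29.   75.8] f holder [0.5 1.1 0.2] tq [-0.02  0.05  0.02] t 11.52 w 19.1
t: 11.85
eef_pos: [0.5002, 0.0122, 0.157]
tool_rot: [[-0.232, 0.973, -0.004], [0.973, 0.232, 0.004], [0.005, -0.003, -1.0]]
force: [0.4, -4.0, -1.5]
width: 0.0189
leg holder mm [  1.6 -26.9  75.8] f holder [-0.5 -4.  -1.5] tq [-0.92 -0.22  0.  ] t 11.85 w 18.9
```

The ear contact at leg y ≈ -27.2 puts the holder 3.9 mm further along +y than vision did, and the knob contact agrees with this. The hole is therefore at y ≈ -40.1, x ≈ 1.8 in my frame. I'll move to the +x side of the mouth and probe down.

```bash
python3 -m pendant '[[1.5,-0.3,0,-0.1,0],[1.5,-0.9,0.3,-0.1,0],[1.5,-1.3,0.6,0,0],[1.5,-1.3,0.6,0,0],[1.5,-1.3,0.6,0,0]]'; python3 leg.py; python3 -m pendant '[[1.5,0,0,0.1,0],[1.5,0,0,0.2,0],[1.5,0,0,0.3,0],[1.5,0,0,0.4,0],[1.5,0,0,0.5,0],[1.5,0,0,0.5,0]]'; python3 leg.py
```

```text
t: 12.27
eef_pos: [0.5093, 0.0008, 0.1568]
tool_rot: [[-0.231, 0.973, -0.004], [0.973, 0.231, 0.005], [0.006, -0.003, -1.0]]
force: [0.4, 0.1, 0.4]
width: 0.0186
leg holder mm [  7.8 -40.   75.6] f holder [ 0.4 -0.   0.4] tq [ 0.04  0.04 -0.02] t 12.27 w 18.6
t: 12.77
eef_pos: [0.5095, 0.0009, 0.1522]
tool_rot: [[-0.231, 0.973, -0.004], [0.973, 0.231, 0.005], [0.006, -0.003, -1.0]]
force: [-0.4, -0.7, 3.2]
width: 0.0187
leg holder mm [  8.  -39.9  71. ] f holder [-0.6 -0.6  3.2] tq [-0.02  0.15  0.03] t 12.77 w 18.7
```

```bash
python3 -m pendant '[[1.5,0,0.05,0.02,0],[1.5,0,0.1,0.04,0],[1.5,0,0.1,0.06,0]]'; python3 leg.py; python3 -m pendant '[[1.5,0,0.05,0.03,0],[1.5,0,0.1,0.06,0],[1.5,0,0.1,0.08,0]]'; python3 leg.py
```

```text
t: 13.02
eef_pos: [0.5104, 0.0012, 0.1514]
tool_rot: [[-0.231, 0.973, -0.004], [0.973, 0.232, 0.005], [0.006, -0.003, -1.0]]
force: [-0.1, 0.4, -0.6]
width: 0.0186
leg holder mm [  9.1 -39.9  70.2] f holder [ 0.   0.4 -0.6] tq [ 0.02 -0.08  0.01] t 13.02 w 18.6
t: 13.27
eef_pos: [0.5113, 0.0015, 0.1503]
tool_rot: [[-0.231, 0.973, -0.005], [0.973, 0.231, 0.005], [0.006, -0.003, -1.0]]
force: [-0.3, 0.6, -1.2]
width: 0.019
leg holder mm [  9.9 -39.8  69.1] f holder [-0.2  0.7 -1.2] tq [-0.01  0.03 -0.05] t 13.27 w 19.0
```

The tip is already about 1.8 mm below the solid surface with no force on it, so it is in the mouth. I'll go a little deeper.

```bash
python3 -m pendant '[[1.5,0,0,0.08,0],[1.5,0,0,0.16,0],[1.5,0,0,0.22,0],[1.5,0,0,0.22,0]]'; python3 leg.py
```

```text
t: 13.6
eef_pos: [0.5111, 0.0015, 0.1478]
tool_rot: [[-0.231, 0.973, -0.005], [0.973, 0.231, 0.005], [0.006, -0.004, -1.0]]
force: [0.2, 0.6, -0.6]
width: 0.0191
leg holder mm [  9.7 -39.7  66.7] f holder [ 0.4  0.5 -0.6] tq [-0.01 -0.04 -0.05] t 13.6 w 19.1
```

```bash
python3 -m pendant '[[1.5,0,-0.1,0,0],[1.5,0,-0.2,0,0],[1.5,0,-0.3,0,0],[1.5,0,-0.3,0,0]]'; python3 leg.py
```

```text
t: 13.93
eef_pos: [0.509, 0.0009, 0.1482]
tool_rot: [[-0.231, 0.973, -0.003], [0.973, 0.231, 0.005], [0.006, -0.002, -1.0]]
force: [3.4, 0.6, -1.9]
width: 0.0193
leg holder mm [  7.6 -39.8  67. ] f holder [ 3.4 -0.2 -1.9] tq [ 0.2  -0.59  0.01] t 13.93 w 19.3
```

```bash
python3 -m pendant '[[1.5,0,-0.1,0,0],[1.5,0,-0.2,0,0],[1.5,0,-0.3,0,0],[1.5,0,-0.3,0,0]]'; python3 leg.py;python3 -m pendant '[[1.5,0,-0.1,0,0],[1.5,0,-0.2,0,0],[1.5,0,-0.2,0,0]]'; python3 leg.py
```

```text
t: 14.27
eef_pos: [0.5074, 0.0003, 0.1491]
tool_rot: [[-0.231, 0.973, 0.001], [0.973, 0.231, 0.005], [0.005, 0.002, -1.0]]
force: [4.5, 0.5, -0.1]
width: 0.0192
leg holder mm [  6.3 -40.1  67.8] f holder [ 4.5 -0.6 -0.1] tq [ 0.33 -1.19  0.03] t 14.27 w 19.2
t: 14.52
eef_pos: [0.5067, -0.0001, 0.1499]
tool_rot: [[-0.231, 0.973, 0.004], [0.973, 0.231, 0.005], [0.004, 0.005, -1.0]]
force: [5.1, 1.2, 0.1]
width: 0.0189
leg holder mm [  5.8 -40.4  68.7] f holder [5.3 0.  0.1] tq [ 0.32 -1.17 -0.03] t 14.52 w 18.9
```

```bash
python3 -m pendant '[[1.5,0,-0.15,0.1,0],[1.5,0,-0.3,0.2,0],[1.5,0,-0.45,0.2,0],[1.5,0,-0.5,0.2,0],[1.5,0,-0.5,0.2,0]]'; python3 leg.py
```

```text
t: 14.93
eef_pos: [0.5035, -0.0012, 0.1489]
tool_rot: [[-0.231, 0.973, 0.009], [0.973, 0.231, 0.006], [0.003, 0.01, -1.0]]
force: [5.5, 1.6, -1.3]
width: 0.0191
leg holder mm [  2.8 -40.8  67.7] f holder [ 5.7  0.3 -1.3] tq [ 0.3  -1.49 -0.  ] t 14.93 w 19.1
```

```bash
python3 -m pendant '[[1.5,0.05,-0.1,0.1,0],[1.5,0.05,-0.2,0.2,0],[1.5,0.05,-0.25,0.3,0],[1.5,0.05,-0.25,0.4,0],[1.5,0.05,-0.25,0.4,0]]'; python3 leg.py
```

```text
t: 15.35
eef_pos: [0.5027, -0.0013, 0.146]
tool_rot: [[-0.231, 0.973, 0.013], [0.973, 0.231, 0.006], [0.002, 0.014, -1.0]]
force: [5.3, 1.7, -0.0]
width: 0.019
leg holder mm [  2.3 -40.8  64.8] f holder [ 5.6  0.4 -0. ] tq [ 0.27 -1.4   0.01] t 15.35 w 19.0
```

```bash
python3 -m pendant '[[1.5,0.03,-0.1,0.15,0],[1.5,0.03,-0.1,0.3,0],[1.5,0.03,-0.1,0.45,0],[1.5,0.03,-0.1,0.6,0],[1.5,0.03,-0.1,0.6,0]]'; python3 leg.py
```

```text
t: 15.77
eef_pos: [0.5026, -0.0012, 0.1403]
tool_rot: [[-0.231, 0.973, 0.015], [0.973, 0.231, 0.006], [0.002, 0.016, -1.0]]
force: [6.7, 1.3, -1.6]
width: 0.0189
leg holder mm [  2.4 -40.7  59. ] f holder [ 6.8 -0.3 -1.6] tq [ 0.28 -1.43 -0.04] t 15.77 w 18.9
```

```bash
python3 -m pendant '[[1.5,0.03,0,0.15,0],[1.5,0.03,0,0.3,0],[1.5,0.03,0,0.4,0],[1.5,0.03,0,0.4,0]]'; python3 leg.py; python3 -m pendant '[[1.5,0,0,0.15,0],[1.5,0,0,0.3,0],[1.5,0,0,0.4,0],[1.5,0,0,0.4,0]]'; python3 leg.py
```

```text
t: 16.1
eef_pos: [0.5029, -0.001, 0.1363]
tool_rot: [[-0.231, 0.973, 0.016], [0.973, 0.231, 0.006], [0.002, 0.017, -1.0]]
force: [5.5, 0.9, 0.8]
width: 0.0191
leg holder mm [  2.8 -40.6  55.1] f holder [ 5.5 -0.4  0.8] tq [ 0.22 -1.22  0.03] t 16.1 w 19.1
t: 16.43
eef_pos: [0.5032, -0.001, 0.1329]
tool_rot: [[-0.231, 0.973, 0.016], [0.973, 0.231, 0.005], [0.002, 0.017, -1.0]]
force: [3.3, 0.6, 5.1]
width: 0.0192
leg holder mm [  3.1 -40.7  51.7] f holder [ 3.4 -0.2  5.1] tq [ 0.16 -0.63 -0.06] t 16.43 w 19.2
```

The prong has met the shank (5 N upward). I'll keep pressing gently.

```bash
python3 -m pendant '[[1.5,0,0,0.12,0],[1.5,0,0,0.24,0],[1.5,0,0,0.36,0],[1.5,0,0,0.4,0]]'; python3 leg.py; python3 -m pendant '[[1.5,0,0,0.12,0],[1.5,0,0,0.24,0],[1.5,0,0,0.36,0],[1.5,0,0,0.4,0]]'; python3 leg.py
```

```text
t: 16.77
eef_pos: [0.503, -0.0012, 0.1292]
tool_rot: [[-0.231, 0.973, 0.015], [0.973, 0.231, 0.005], [0.001, 0.016, -1.0]]
force: [3.6, 1.0, 3.5]
width: 0.0189
leg holder mm [  2.8 -40.8  48. ] f holder [3.7 0.1 3.5] tq [ 0.09 -0.69 -0.  ] t 16.77 w 18.9
t: 17.1
eef_pos: [0.5031, -0.0012, 0.1252]
tool_rot: [[-0.231, 0.973, 0.015], [0.973, 0.231, 0.005], [0.001, 0.016, -1.0]]
force: [4.0, 0.1, 4.2]
width: 0.0189
leg holder mm [  2.9 -40.9  44. ] f holder [ 3.9 -0.8  4.2] tq [ 0.11 -0.8  -0.05] t 17.1 w 18.9
```

```bash
python3 -m pendant '[[1.5,0,0,0.12,0],[1.5,0,0,0.24,0],[1.5,0,0,0.36,0],[1.5,0,0,0.48,0],[1.5,0,0,0.55,0]]'; python3 leg.py; python3 -m pendant '[[1.5,0,0,0.12,0],[1.5,0,0,0.24,0],[1.5,0,0,0.36,0],[1.5,0,0,0.4,0]]'; python3 leg.py
```

```text
t: 17.52
eef_pos: [0.5031, -0.0012, 0.1193]
tool_rot: [[-0.231, 0.973, 0.015], [0.973, 0.231, 0.005], [0.001, 0.016, -1.0]]
force: [3.6, 2.1, 3.0]
width: 0.019
leg holder mm [  2.9 -40.9  38. ] f holder [3.9 1.2 3. ] tq [ 0.19 -1.01  0.02] t 17.52 w 19.0
t: 17.85
eef_pos: [0.5031, -0.0011, 0.1148]
tool_rot: [[-0.231, 0.973, 0.015], [0.973, 0.231, 0.005], [0.001, 0.016, -1.0]]
force: [6.2, 0.7, -0.4]
width: 0.0189
leg holder mm [  2.9 -40.8  33.5] f holder [ 6.2 -0.8 -0.4] tq [ 0.16 -1.07 -0.01] t 17.85 w 18.9
```

```bash
python3 -m pendant '[[1.5,0,0,0.1,0],[1.5,0,0,0.2,0],[1.5,0,0,0.3,0],[1.5,0,0,0.35,0]]'; python3 leg.py; python3 -m pendant '[[1.5,0,0,0.06,0],[1.5,0,0,0.12,0],[1.5,0,0,0.16,0],[1.5,0,0,0.16,0]]'; python3 leg.py
```

```text
t: 18.18
eef_pos: [0.5031, -0.001, 0.111]
tool_rot: [[-0.231, 0.973, 0.015], [0.973, 0.231, 0.005], [0.002, 0.016, -1.0]]
force: [5.0, 0.8, 2.6]
width: 0.019
leg holder mm [  2.9 -40.7  29.8] f holder [ 5.  -0.4  2.6] tq [ 0.25 -0.97  0.02] t 18.18 w 19.0
t: 18.52
eef_pos: [0.5034, -0.001, 0.11]
tool_rot: [[-0.231, 0.973, 0.015], [0.973, 0.231, 0.005], [0.001, 0.016, -1.0]]
force: [3.7, 1.1, 5.1]
width: 0.019
leg holder mm [  3.2 -40.8  28.8] f holder [3.9 0.3 5.1] tq [ 0.2  -0.57 -0.03] t 18.52 w 19.0
```

Seated height reached: tip at 28.8 mm against 29 expected, with 5 N up. I'll press once more briefly to confirm, then ease off and open.

```bash
python3 -m pendant '[[1.5,0,0,0.08,0],[1.5,0,0,0.14,0],[1.5,0,0,0.14,0]]'; python3 leg.py; python3 -m pendant '[[1.5,0,0.05,-0.06,0],[1.5,0,0.08,-0.06,0],[1.5,0,0.08,-0.06,0]]' 20; python3 leg.py
```

```text
t: 18.77
eef_pos: [0.5036, -0.001, 0.1096]
tool_rot: [[-0.231, 0.973, 0.015], [0.973, 0.231, 0.005], [0.001, 0.016, -1.0]]
force: [1.1, 0.4, 9.0]
width: 0.019
leg holder mm [  3.4 -40.8  28.4] f holder [1.2 0.1 9. ] tq [ 0.22 -0.34  0.05] t 18.77 w 19.0
t: 19.02
eef_pos: [0.5036, -0.0009, 0.1101]
tool_rot: [[-0.231, 0.973, 0.014], [0.973, 0.231, 0.005], [0.002, 0.015, -1.0]]
force: [2.5, 1.2, 4.9]
width: 0.019
leg holder mm [  3.4 -40.7  28.9] f holder [2.7 0.6 4.9] tq [ 0.13 -0.25  0.04] t 19.02 w 19.0
```

```bash
python3 -m pendant '[[2.3,0,0,0,0],[2.8,0,0,0,0],[3.5,0,0,0,0],[4.5,0,0,0,0],[4.5,0,0,0,0],[4.5,0,0,0,0]]'; python3 leg.py; python3 -m pendant '[[4.5,0,0,-1,0],[4.5,0,0,-2.5,0],[4.5,0,0,-5,0],[4.5,0,0,-8,0],[4.5,0,0,-11,0],[4.5,3,-1,-13,0],[4.5,7,-2,-13,0],[4.5,11,-3,-13,0]]';python3 -m pendant '[[4.5,4,-1,0,0],[4.5,8,-2,0,0],[4.5,12,-3,0,0],[4.5,12,-3,0,0]]'; python3 leg.py
python3 - <<'E'
from h import *
t=vision.snapshot("top"); s=vision.snapshot("side")
cv2.imwrite("pics/c8.png",np.hstack([crop(s,244,200,50,74,8)[0],crop(t,248,215,50,74,8)[0]]))
for n,c in(("side",s),("top",t)): cv2.imwrite(f"pics/{n}9.png",c["image"][:,:,::-1])
E
```

```text
t: 19.52
eef_pos: [0.5031, -0.001, 0.1096]
tool_rot: [[-0.231, 0.973, 0.012], [0.973, 0.231, 0.005], [0.002, 0.013, -1.0]]
force: [0.1, -0.0, 1.7]
width: 0.045
leg holder mm [  2.7 -40.6  28.4] f holder [ 0.1 -0.1  1.7] tq [0.02 0.03 0.03] t 19.52 w 45.0
t: 20.18
eef_pos: [0.4478, 0.0991, 0.2428]
tool_rot: [[-0.228, 0.973, 0.018], [0.974, 0.228, 0.006], [0.002, 0.019, -1.0]]
force: [-0.2, 0.6, -0.3]
width: 0.0452
t: 20.52
eef_pos: [0.3878, 0.2146, 0.2434]
tool_rot: [[-0.235, 0.972, 0.017], [0.972, 0.235, 0.01], [0.005, 0.019, -1.0]]
force: [-0.1, -0.2, 0.9]
width: 0.0452
leg holder mm [-59.3 196.  162.2] f holder [-0.1 -0.1  0.9] tq [-0.01 -0.01 -0.02] t 20.52 w 45.2
```

View pics/c8.png

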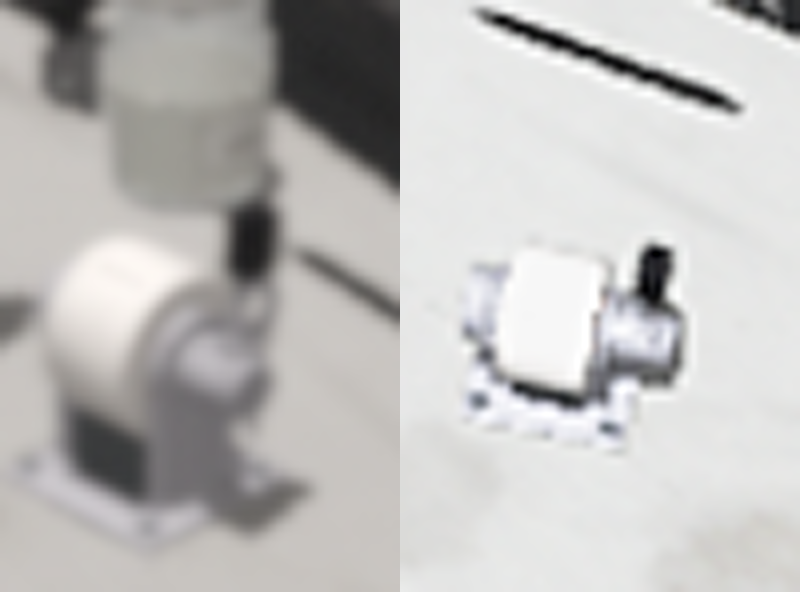

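```bash
python3 - <<'E'
from fit import *
t=vision.snapshot("top"); s=vision.snapshot("side")
# crop origins
os_=(int(244-25),int(200-37)); ot=(int(248-25),int(215-37))
c=lambda o,a,b:np.array([(a+.5)/8-.5+o[0],(b+.5)/8-.5+o[1]])
X=tri(s,c(os_,250,243),t,c(ot,255,272)); H=np.array([.4882,.0374,0]); R=Rz(.2329)
print("tab holder-frame mm",(R.T@(X-H)*1e3).round(1),"expected ~ [6.5,-40.5,112.5]")
for n,p in(("tab",[6.3,-40.3,112.5]),("tabtop",[6.3,-40.3,126]),("tabbot",[6.3,-40.3,99]),("legtip",[2.3,-40.3,29]),("collar",[2.3,-40.3,72])):
    W=R@np.array(p)*1e-3+H
    print(n,[((P(k,W)[0]-o+.5)*8-.5).round().tolist() for k,o in((s,os_),(t,ot))])
E
```

```text
tab holder-frame mm [ 15.5 -40.4 110.3] expected ~ [6.5,-40.5,112.5]
tab [[234.0, 246.0], [249.0, 291.0]]
tabtop [[234.0, 212.0], [249.0, 280.0]]
tabbot [[234.0, 279.0], [249.0, 301.0]]
legtip [[226.0, 453.0], [248.0, 360.0]]
collar [[226.0, 350.0], [247.0, 329.0]]
```

Both cameras agree on the tab. It is 52.1 mm from the shank axis (52.65 mm if seated), leaning about 0.19 rad with the shank, which is free to turn, so the collar is down. One last look at the whole scene for the bystanders.

View pics/side9.png

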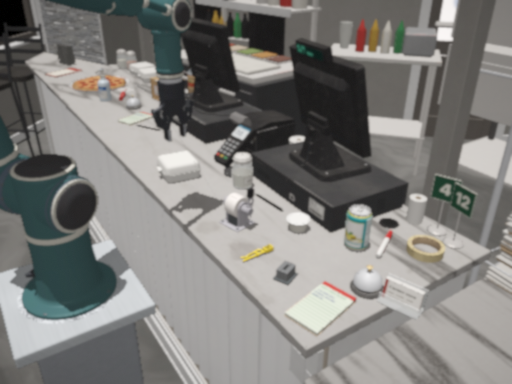

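The picture shows the clip in the axle at about (248,197), the stand empty at (286,271) and the bystanders where they were. The gripper is clear of everything, so I'm handing in.

```bash
python3 -c "
from bench import manip
s=manip.state(); print(s['t'],s['force']); print(manip.close_job())"
```

```text
20.7167 [ 0.13814469 -0.23711415 -0.39303634]
the job is handed in; nothing more can be done
None
```

The label roll is secured and the job is handed in at 20.7 s, with the clip let go and the gripper clear of everything.

- **Axle:** I pushed it home by the knob until it reached the hard stop, at about 11 N.
- **Finding the hole:** I lifted the clip from its stand and felt for the shank and the ear with the leg. The tip found the mouth leaning to holder +x, and I levered the shank towards upright with about 6 N sideways.
- **Seating:** I pressed down with at most about 5 N read on the prong. The resistance then fell to zero as it pulled in, as expected of a snap. The collar met the shank at the expected height (leg tip at 28.8 mm, 29 mm expected), and a 9 N check press moved it only 0.4 mm.

**Last checks:**
- **Clip position:** both cameras put the tab 52.1 mm from the axle axis, against 52.65 mm for a fully seated clip.
- **Counter:** in the last side view the stand is empty and the bystanders look unmoved. I judged this by eye and did not measure it.

**What disagreed or was not confirmed:**
- **Clip leans:** after release the clip leans about 0.19 rad to holder +x, because the shank is free to turn. I left it that way.
- **Holder position:** vision put the holder about 4 mm off along the axle compared with touch. I went by touch.
- **Prong:** I inferred the snap from the forces. The prong itself was not clear enough in the pictures to confirm it.

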